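# Hang the dye strainer on the side-opening hook of the drip stand

## Task

Pick up the steel strainer by its orange tab and hang it on the drip stand: bring its cross pin in through the open side of the blue hook, slide it gently until you feel the closed end of the slots, then let it down without dropping it to the bottom of the throats and let go, so that it hangs upright and still. The hook was clamped by hand and is not exactly where reported, so feel your way and never force it. Do not knock the stand, and leave the cup and the bottles where they stand.

Things in the scene. Friction and masses are not known exactly. Their poses are not given: they have to be found in the camera images.
- grip (a point): Point in the strainer's orange grip tab, on its upright centre line, 172 mm above the basket's underside. z up, x along the cross pin, y across it. Tab: 12 mm thick along y (pinch it there), 24 mm wide along x, from 26 mm below to 20 mm above this point; below it only an 8 mm stem down to the pin. The strainer is the same after a half turn.
- pin (a point): Centre of the strainer's cross pin: steel, 8 mm diameter, lying along x, 63 mm free between the two upright straps, 72 mm straight below grip, 100 mm above the basket's underside. z up.
- strainer: The loose strainer: perforated steel basket 64 mm wide at the rim, 55 mm high, two straps up to the cross pin, tab above; 192 mm tall, 0.13 to 0.24 kg. Origin at the centre of its underside; rim 45 mm below the pin.
- throat (a point): Point fixed to the stand: where the pin's CENTRE lies when hung home if the hook stood mid-way in its adjustment; 190 mm above the worktop. z up, +y from the hook's open side to its closed end, x across (along the seated pin). The real throat, with the whole hook, lies up to 22 mm before or behind this along y (x, z are right); the offset is not reported, find it by feel.
- slot (a point): Point fixed to the stand, 22 mm above throat, same axes: mid-height of the level slots. From the real throat the slots run from y = -40 mm (flared lips to -54) to the closed end, where the pin stops with its centre at y = +2 mm. Slots 24 mm high: sill 12 mm below, ceiling 12 mm above this point. Pocket (throat) at the closed end: 12 mm long in y (-6 to +6), floor 26 mm below this point.
- stand: Fixed drip stand: grey base plate 120 x 190 mm with drip tray, post at the +y end, arm, blue hook of two upright cheeks 6 mm thick at x = -18 and +18 mm: stem and tab pass between them, straps outside. Cheeks reach 12 mm below and 48 mm above throat; nothing of the stand is higher. The hook does not slide under gentle forces. Origin under the base; z up.
- cup: White translucent scoop cup, 66 mm wide, 89 mm tall, a bystander. Origin at the centre of its underside
- tint: Small bottle with a black cap, 48 mm across, 196 mm tall, a bystander. Origin at the centre of its underside
- bottle: White and pink marbled bottle with a beige cap, 66 x 95 mm, 250 mm tall, a bystander. Origin at the centre of its underside
Things that resemble listed ones, but are neither listed nor needed, are in the scene too. Leave any purple look-alike of the strainer alone.

How it is judged:
By the outcome, as a careful person would: the job done as asked, in the order asked, and still so for the second after the job is handed in, with the robot touching nothing.
It also fails if it takes over 48 s, if anything falls off the work surface, if the arm or the gripper's body presses on something with over 40 N, if the wrist force passes 120 N, or if a joint passes its speed limit or range.

## Robot

A 6-joint arm with a two-finger parallel gripper is mounted at the origin on the work surface; the furniture and walls round the work are solid. World frame = base frame: x ahead of the robot, y to its left, z up, the work surface at z = 0. Lengths are in m, angles in rad, forces in N, time in s.
With the tool pointing down it reaches from about 0.35 to 0.775 m from the base axis. Payload 5.5 kg.
Tool frame: the origin (TCP) lies midway between the tips of the shut fingers; the grasp point (between the pads) lies 19 mm behind it; z points along the fingers, x is the direction in which the jaws open and shut, and the axes are right-handed (so a half turn about z gives the same grasp; the last joint's range is limited). The gripper opens to 85 mm and grips with 20 to 120 N. Pads are 22 mm wide; open, the fingers measure 114 mm over their backs; the gripper's body (76 mm by 85 mm) begins 54 mm behind the grasp point. The pads swing forward as they close: fully open they stand 13 mm farther back than shut.
Start: joints at [1.167, 0.313, 0.046, 1.304, 0, 1.431], TCP at [0.15, 0.555, 0.231] pointing down, gripper open.
Joint ranges: [-2.76, 2.76], [-0.86, 1.69], [-1.03, 1.26], [-2.2, 2.34], [-1.47, 1.5], [-3.14, 3.14]. Speed limits (rad/s): [2.57, 2.57, 3.14, 3.14, 3.14, 3.14].

## Interface

Orientations are given as [roll, pitch, yaw] about the fixed x, y, z axes, in that order (R = Rz(yaw) Ry(pitch) Rx(roll)).
In Python, from bench import manip gives the robot as it stands.
- The arm moves only by the tool play_rows, never from a script. Its argument "deltas" is one flat list of numbers, 5 for each row, row after row: the closure, from 0 (fully open) to 1 (shut), then the shift along the world's x, y, z as a fraction of full scale, then the turn about the world's z as a fraction of full scale. In form: [grip, x, y, z, twist, grip, x, y, z, twist, ...]. A call has 1 to 5 rows; each row is the pose to reach, as a shift and turn from the pose commanded when the call began; what a row does not reach only later rows make up. Full scale, the value 1, is 0.75 m for a shift and 45 degrees for a turn. A row lasts 1/12 s, in which the tool goes at most 41.7 mm and 7.16 degrees, less where a joint would pass 70% of its speed; a pose out of reach is approached as far as the arm can. A call with a number of a shift or a turn outside -1 to 1 is refused whole. A call with a gripper value outside its range is refused whole. The fingers move at their own pace and stop on an object; "grip_force" is the grip in N (left out, the last holds). Time passes only in rows, so rows that repeat a pose let the fingers close. It gives the time, the measured TCP pose, the force and the opening at its end, in the units of the state.
- manip.sense(): the state, without advancing time (a new reading comes with each control period).
- manip.capture(name): name is "scene" or "top" or "wrist"; returns (picture, depth): 384x512x3 uint8, red, green, blue; 384x512 float32, m along the optical axis (not along the pixel's ray), 0 where there is no reading.
- manip.calibration(name): a dict with "fx", "fy", "cx", "cy" (pixels), "origin" and "rotation" of the camera in the world. Camera axes: x right, y down, z forward; pixel columns grow to the right and rows downward; lengths in m; the calibration is good to about 2 mm. The wrist camera is an equidistant fisheye: a pixel r from the principal point sees the ray r / f radians off the axis. A picture is of the moment at which its call begins: read the wrist's pose just before it. calibration takes no time and is no camera call; for the wrist camera it gives the pose at the moment of the call.
- manip.finish_job(): hands the job in, once; it reports no verdict.
The state is a dict: "time_s": time; "q": joint angles; "qd": joint speeds; "tau": joint torques, N m; "ee_pos": TCP position; "tool_rot": TCP orientation; "contact_force": force on the tool from outside, world axes, zero at the start; "torque": the same for the moment, N m; "opening": finger opening in m.
Only numpy, scipy, OpenCV 4.12 (cv2) and the standard library are available. Lean on these libraries where they do the work, as an engineer would, in place of code of your own. Each camera call takes 0.05 s, during which the arm holds its last target. There are 200 camera calls.

## Working session

There is one attempt and no reset: what is moved stays moved. The work goes in short steps, Python scripts to look and compute and a tool call to move; the robot and the scene stay as the last step left them, time stands still between calls to the robot, and variables do not carry over. Pictures are saved under pics/ and viewed, about 8 in all and at most 12, crops included, and the job is handed in when it is done.

Besides the shell and the picture viewer there is one more tool, called as name(argument=value, ...), one argument or row to a line, values as JSON. play_rows: Moves the arm, as the interface text tells. Its arguments: {"type":"object","properties":{"deltas":{"type":"array","items":{"type":"number"}},"grip_force":{"type":"number"}},"required":["deltas"]}

```bash
mkdir -p pics; cat > h.py <<'E'
import numpy as np, cv2
from bench import manip
def snap(n,f):
    c=manip.calibration(n); im,d=manip.capture(n)
    cv2.imwrite(f'pics/{f}.png',im[:,:,::-1]); np.savez(f'pics/{f}.npz',d=d,im=im,**{k:np.array(c[k]) for k in c})
def load(f): return np.load(f'pics/{f}.npz')
def P(z,u,v,d=None):
    d=z['d'][v,u] if d is None else d
    p=np.array([(u-z['cx'])/z['fx']*d,(v-z['cy'])/z['fy']*d,d]); return z['origin']+z['rotation']@p
def cloud(z):
    v,u=np.mgrid[:384,:512]; d=z['d']
    p=np.stack([(u-z['cx'])/z['fx']*d,(v-z['cy'])/z['fy']*d,d],-1)
    return p@z['rotation'].T+z['origin']
E
python3 - <<'E'
from h import *
snap('scene','s0'); snap('top','t0')
for f in('s0','t0'):
    z=load(f); print(z['origin'],z['rotation'],z['fx'])
a=cv2.imread('pics/s0.png');b=cv2.imread('pics/t0.png')
cv2.imwrite('pics/s0b.png',cv2.resize(a,(800,600)));cv2.imwrite('pics/t0b.png',cv2.resize(b,(800,600)))
print(manip.sense())
E
```

```text
[ 0.01835651 -0.25400875  0.69930525] [-2.28914135  0.01196357 -1.12676169] 350.46615566758203
[0.25771898 0.09746559 0.93339567] [-2.73556632e+00 -1.06072156e-03 -1.81942145e+00] 378.51311990434385
{'time_s': 0.1, 'q': array([1.16743029e+00, 3.13917324e-01, 4.50724200e-02, 1.30361806e+00,
       1.18293135e-06, 1.43117580e+00]), 'qd': array([ 0.00056848, -0.00112039,  0.00371367,  0.00093989, -0.00022717,
        0.00213693]), 'tau': array([ 1.84334465e-03, -4.81726277e+01,  2.99244654e+01,  1.27304738e-02,
       -1.83504580e-04, -5.85214011e-08]), 'ee_pos': array([0.14973451, 0.55467209, 0.23049435]), 'tool_rot': array([-3.14135954e+00,  1.65025166e-03,  1.30705100e+00]), 'contact_force': array([-0.35938559,  1.11697059, -0.32520756]), 'torque': array([-0.02101124, -0.02183684, -0.00760369]), 'opening': 0.08529323878623389}
```

View pics/s0b.png

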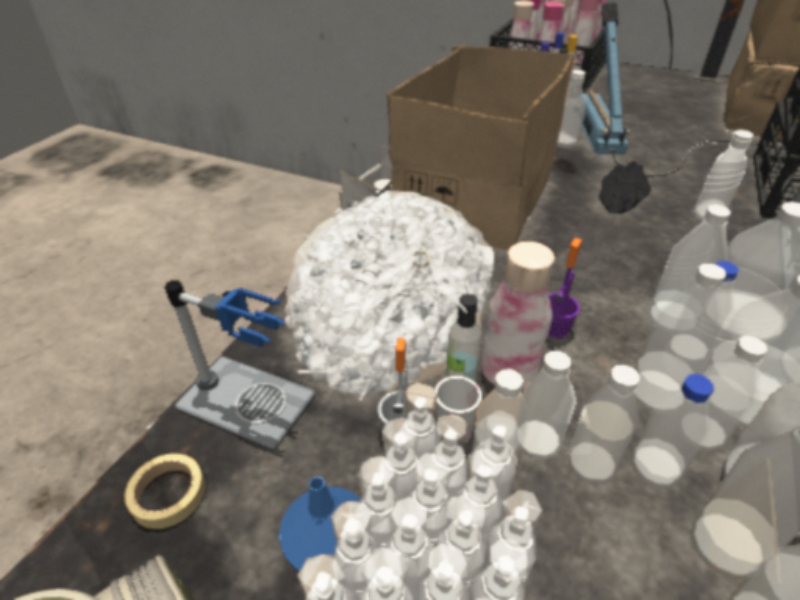

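View pics/t0b.png

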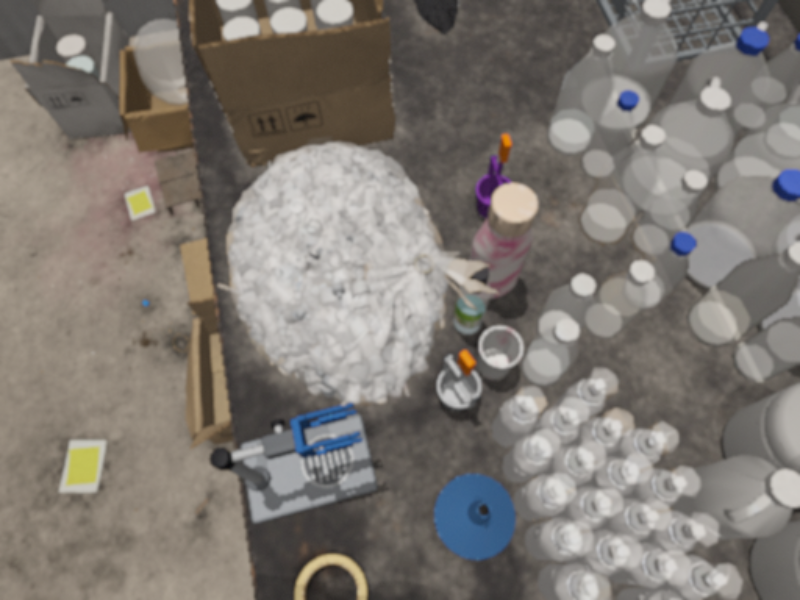

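The scene view shows the strainer tab at about (400,355) and the hook at about (245,315). The top view shows the tab at (467,361), the hook cheeks around (330,428) and the base plate around (310,465). The rotation is in rpy, so I'll fix the helper.

```bash
sed -i "s/^def snap/from scipy.spatial.transform import Rotation as Ro\ndef snap/; s/z\['rotation'\]@p/Ro.from_euler('xyz',z['rotation']).apply(p)/; s/p@z\['rotation'\].T+/p@Ro.from_euler('xyz',z['rotation']).as_matrix().T+/" h.py
python3 - <<'E'
from h import *
for f in('s0','t0'):
    z=load(f); C=cloud(z); h=cv2.cvtColor(z['im'],cv2.COLOR_RGB2HSV); ok=z['d']>0
    sc=512/800
    def rep(name,m):
        p=C[m&ok]; print(f,name,len(p),np.round(np.percentile(p,[2,50,98],axis=0),4).tolist())
    H,S,V=h[...,0],h[...,1],h[...,2]
    v,u=np.mgrid[:384,:512]
    org=(H<14)&(S>170)&(V>120)
    box=lambda a,b,c,d:(u>a*sc)&(u<b*sc)&(v>c*sc)&(v<d*sc)
    if f=='s0': rep('tab',org&box(385,415,330,380)); bl=(H>100)&(H<125)&(S>120)&box(200,300,280,350)
    else: rep('tab',org&box(450,485,340,385)); bl=(H>100)&(H<125)&(S>120)&box(280,370,395,465)
    rep('hook',bl)
    p=C[bl&ok]; p=p[p[:,2]>.15]; r=cv2.minAreaRect(p[:,:2].astype(np.float32)*1000); print(r, cv2.boxPoints(r))
    # base plate
    m=box(170,320,350,460) if f=='s0' else box(230,390,390,530)
    q=C[m&ok&(abs(C[...,2]-.012)<.012)&(S<70)&(V>80)]
    print('plate',len(q),np.percentile(q[:,2],[5,50,95])); r=cv2.minAreaRect(q[:,:2].astype(np.float32)*1000); print(r,cv2.boxPoints(r))
    # worktop
    print('top z',np.median(C[box(390,420,540,570)][:,2]) if f=='t0' else '')
for n,f,b in(('s','s0',(100,170,290,300)),('t','t0',(130,210,340,340))):
    im=cv2.imread(f'pics/{f}.png')[b[1]:b[3],b[0]:b[2]]; print(im.shape)
    cv2.imwrite(f'pics/{n}c.png',cv2.resize(im,None,fx=3.8,fy=3.8,interpolation=2))
E
```

```text
s0 tab 59 [[0.4598, -0.0469, 0.1539], [0.4614, -0.0439, 0.1759], [0.4725, -0.0404, 0.192]]
s0 hook 651 [[0.3978, 0.12, 0.1813], [0.4026, 0.1601, 0.2106], [0.4382, 0.1917, 0.2346]]
((418.70947265625, 165.08526611328125), (99.96730041503906, 44.8172721862793), 87.83705139160156) [[394.43033  115.982956]
 [439.21567  114.29149 ]
 [442.98862  214.18758 ]
 [398.20328  215.87904 ]]
plate 3309 [0.00045548 0.01172486 0.01639064]
((413.1615905761719, 204.7763214111328), (227.17604064941406, 229.90151977539062), 31.308368682861328) [[256.38046  243.96295 ]
 [375.84738   47.539032]
 [569.94275  165.58969 ]
 [450.4758   362.0136  ]]
top z 
t0 tab 8 [[0.462, -0.0853, -0.0025], [0.4768, -0.0467, 0.183], [0.5314, -0.0324, 0.1911]]
t0 hook 610 [[0.3986, 0.1216, 0.0001], [0.4265, 0.1624, 0.2262], [0.4903, 0.1932, 0.2353]]
((419.63037109375, 155.7123260498047), (42.300167083740234, 76.90164184570312), 0.7752411365509033) [[397.96198 193.87346]
 [399.00244 116.97887]
 [441.29877 117.55119]
 [440.2583  194.44579]]
plate 3755 [0.00059989 0.01166152 0.01670069]
((432.3723449707031, 207.68995666503906), (252.83843994140625, 209.4479217529297), 75.61077117919922) [[299.51743 111.26124]
 [502.39493  59.2118 ]
 [565.2273  304.11868]
 [362.34976 356.16812]]
top z 0.00035993903165798535
(130, 190, 3)
(130, 210, 3)
```

View pics/tc.png

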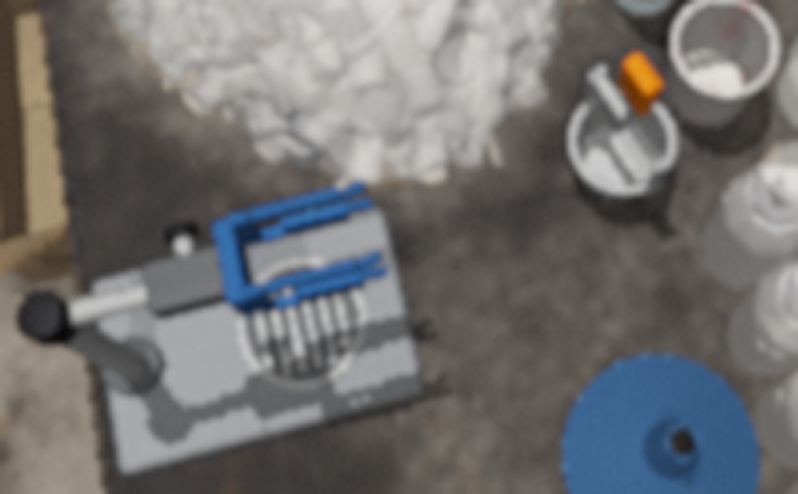

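View pics/sc.png

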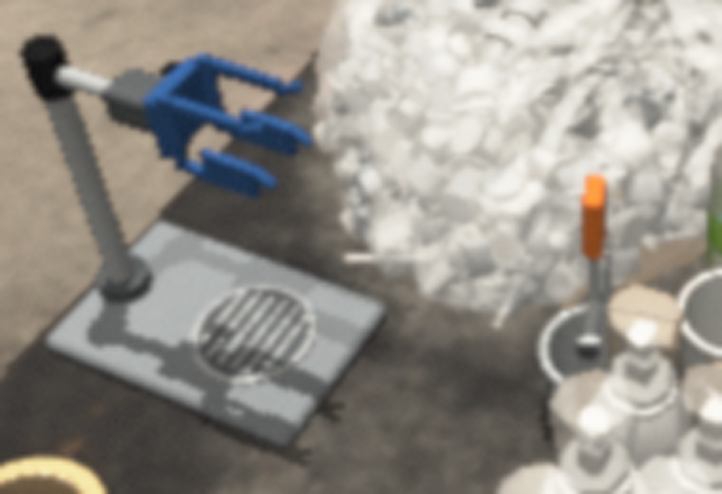

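Top crop: hook cheeks at (300,210) and (315,280), open to the right; plate corners at (92,280), (380,208), (420,395), (122,470); straps at (608,90) and (632,155). Next I'll measure those in 3D, plus an obstacle height map.

```bash
python3 - <<'E'
from h import *
z=load('t0'); C=cloud(z)
def plane(u,v,h):
    a=P(z,u,v,1.0)-z['origin']; return z['origin']+a*(h-z['origin'][2])/a[2]
pc=[plane(130+a/3.8,210+b/3.8,.013) for a,b in((92,280),(378,208),(422,393),(122,472))]
for p in pc: print('corner',p.round(4))
for a,b in((0,1),(3,2),(0,3),(1,2)):
    d=pc[b]-pc[a]; print(np.linalg.norm(d),np.degrees(np.arctan2(d[1],d[0])))
# hook top points: from both cams
for f in('s0','t0'):
    zz=load(f);h=cv2.cvtColor(zz['im'],cv2.COLOR_RGB2HSV);H,S=h[...,0],h[...,1]
    Cc=cloud(zz); m=(H>100)&(H<125)&(S>120)&(zz['d']>0)&(abs(Cc[...,0]-.42)<.05)&(abs(Cc[...,1]-.155)<.06)
    p=Cc[m]; p=p[(p[:,2]>.22)&(p[:,2]<.245)]
    for y in np.arange(.11,.2,.01):
        q=p[(abs(p[:,1]-y)<.005)]
        if len(q): print(f,round(y,3),len(q),'z95',np.percentile(q[:,2],95).round(4),'x',np.sort(q[:,0]).round(3)[::max(1,len(q)//12)])
# heights map
A=np.concatenate([C.reshape(-1,3)[z['d'].ravel()>0],cloud(load('s0')).reshape(-1,3)[load('s0')['d'].ravel()>0]])
print('height map mm: rows x .28...62; cols y .22..-.16')
for x in np.arange(.26,.64,.02):
    r=[]
    for y in np.arange(.24,-.18,-.02):
        q=A[(abs(A[:,0]-x)<.01)&(abs(A[:,1]-y)<.01)]; r.append('%4d'%(np.percentile(q[:,2],97)*1000) if len(q)>2 else '   .')
    print('%.2f'%x,''.join(r))
print(np.arange(.24,-.18,-.02).round(2))
# strainer points
for f in('s0','t0'):
    zz=load(f);Cc=cloud(zz);h=cv2.cvtColor(zz['im'],cv2.COLOR_RGB2HSV)
    m=(zz['d']>0)&(abs(Cc[...,0]-.465)<.05)&(abs(Cc[...,1]+.045)<.05)
    for lo,hi in((.045,.06),(.065,.09),(.09,.108),(.108,.145),(.146,.188),(.188,.2)):
        q=Cc[m&(Cc[...,2]>lo)&(Cc[...,2]<hi)]
        print(f,lo,len(q),q[::max(1,len(q)//14),:2].round(3).tolist())
E
```

```text
corner [0.4757 0.3025 0.013 ]
corner [0.476  0.1175 0.013 ]
corner [0.3577 0.116  0.013 ]
corner [0.3578 0.3009 0.013 ]
0.18502574423418502 -89.89032746256153
0.18496705227961666 -90.00786532123026
0.11792015140658595 -179.23030444841413
0.11829890800126903 -179.26103434811807
s0 0.12 21 z95 0.2365 x [0.399 0.399 0.399 0.399 0.4   0.4   0.4   0.4   0.401 0.402 0.402 0.402
 0.402 0.403 0.403 0.434 0.435 0.435 0.436 0.437 0.437]
s0 0.13 24 z95 0.234 x [0.399 0.399 0.399 0.4   0.4   0.401 0.402 0.403 0.404 0.435 0.435 0.436]
s0 0.14 24 z95 0.2342 x [0.398 0.399 0.399 0.4   0.4   0.401 0.401 0.402 0.435 0.435 0.436 0.437]
s0 0.15 27 z95 0.2343 x [0.397 0.399 0.399 0.399 0.4   0.4   0.402 0.403 0.404 0.434 0.435 0.435
 0.436 0.438]
s0 0.16 28 z95 0.2345 x [0.398 0.399 0.399 0.399 0.399 0.4   0.4   0.402 0.403 0.434 0.435 0.435
 0.436 0.437]
s0 0.17 30 z95 0.2346 x [0.398 0.398 0.398 0.399 0.399 0.399 0.4   0.401 0.402 0.404 0.433 0.435
 0.435 0.435 0.436]
s0 0.18 55 z95 0.2335 x [0.397 0.398 0.398 0.399 0.4   0.4   0.404 0.419 0.427 0.434 0.434 0.435
 0.435 0.436]
s0 0.19 66 z95 0.2288 x 
[... 5780 characters left out ...]
18, -0.088], [0.416, -0.089], [0.415, -0.091], [0.417, -0.084], [0.416, -0.085], [0.415, -0.083], [0.416, -0.083]]
t0 0.146 64 [[0.481, -0.031], [0.476, -0.032], [0.473, -0.034], [0.472, -0.033], [0.474, -0.033], [0.474, -0.034], [0.462, -0.047], [0.468, -0.035], [0.472, -0.034], [0.462, -0.037], [0.462, -0.046], [0.462, -0.038], [0.463, -0.048], [0.459, -0.039], [0.462, -0.037], [0.461, -0.046]]
t0 0.188 66 [[0.482, -0.037], [0.482, -0.035], [0.479, -0.043], [0.477, -0.038], [0.477, -0.034], [0.474, -0.042], [0.474, -0.038], [0.472, -0.046], [0.471, -0.041], [0.471, -0.034], [0.468, -0.042], [0.467, -0.037], [0.465, -0.045], [0.466, -0.039], [0.463, -0.047], [0.461, -0.042], [0.46, -0.042]]
```

```bash
python3 - <<'E'
from h import *
A=[];
for f in('s0','t0'):
    z=load(f);C=cloud(z);ok=z['d']>0; A.append(np.c_[C[ok],z['im'][ok]])
A=np.concatenate(A)
for lo,hi,s in((.2,.226,'x'),(.226,.24,'x'),(.24,.262,'x'),(.15,.2,'x')):
    q=A[(A[:,2]>lo)&(A[:,2]<hi)&(A[:,0]>.49)&(A[:,0]<.62)&(A[:,1]<.02)&(A[:,1]>-.13)]
    print(lo,len(q),'minx',np.sort(q[:,0])[:5].round(3)); i=np.argsort(q[:,0])[:60:6]; print(q[i].round(3).tolist())
# strainer fit
for f in('s0','t0'):
    z=load(f);C=cloud(z);p=C[z['d']>0]
    q=p[(p[:,2]>.186)&(p[:,2]<.2)&(abs(p[:,0]-.47)<.02)&(abs(p[:,1]+.04)<.02)]
    r=cv2.minAreaRect((q[:,:2]*1000).astype(np.float32)); print(f,'tab',r,q.mean(0))
    q=p[(p[:,2]>.093)&(p[:,2]<.108)&(abs(p[:,0]-.47)<.04)&(abs(p[:,1]+.042)<.02)]
    l=cv2.fitLine((q[:,:2]*1000).astype(np.float32),cv2.DIST_HUBER,0,.01,.01).ravel(); print('pin',l,np.degrees(np.arctan2(l[1],l[0])),q[:,0].min(),q[:,0].max(), 'y@.4705',l[3]+(470.5-l[2])*l[1]/l[0])
    q=p[(p[:,2]>.05)&(p[:,2]<.06)&(np.hypot(p[:,0]-.47,p[:,1]+.0405)<.037)&(np.hypot(p[:,0]-.47,p[:,1]+.0405)>.026)]
    (c,r)=cv2.minEnclosingCircle((q[:,:2]*1000).astype(np.float32)); print('rim',len(q),c,r)
E
```

```text
0.2 658 minx [0.528 0.529 0.529 0.53  0.53 ]
[[0.528, 0.002, 0.201, 179.0, 176.0, 173.0], [0.531, -0.001, 0.205, 211.0, 206.0, 198.0], [0.532, 0.003, 0.203, 188.0, 185.0, 182.0], [0.533, -0.064, 0.21, 152.0, 147.0, 135.0], [0.533, -0.004, 0.206, 181.0, 179.0, 178.0], [0.535, -0.064, 0.207, 225.0, 223.0, 216.0], [0.535, -0.062, 0.21, 168.0, 160.0, 148.0], [0.536, -0.001, 0.209, 198.0, 193.0, 184.0], [0.536, 0.002, 0.208, 190.0, 187.0, 183.0], [0.537, 0.006, 0.204, 185.0, 182.0, 180.0]]
0.226 674 minx [0.546 0.547 0.547 0.547 0.548]
[[0.546, 0.017, 0.226, 207.0, 205.0, 203.0], [0.548, -0.076, 0.226, 227.0, 224.0, 217.0], [0.549, -0.075, 0.228, 232.0, 229.0, 222.0], [0.549, -0.071, 0.229, 238.0, 235.0, 229.0], [0.55, -0.078, 0.226, 183.0, 172.0, 158.0], [0.55, -0.063, 0.228, 191.0, 181.0, 168.0], [0.551, 0.003, 0.227, 210.0, 207.0, 204.0], [0.551, -0.065, 0.229, 196.0, 187.0, 174.0], [0.552, -0.074, 0.228, 240.0, 237.0, 231.0], [0.553, 0.017, 0.227, 199.0, 196.0, 194.0]]
0.24 712 minx [0.556 0.558 0.558 0.559 0.56 ]
[[0.556, -0.007, 0.241, 190.0, 187.0, 183.0], [0.56, 0.001, 0.242, 208.
[... 852 characters left out ...]
216.0]]
s0 tab ((470.92620849609375, -40.27996063232422), (23.223709106445312, 11.449435234069824), 17.196247100830078) [ 0.46974463 -0.0407449   0.19066488]
pin [ 9.6231955e-01  2.7192116e-01  4.6398483e+02 -4.3739128e+01] 15.778617 0.4340238961848172 0.5091062815151073 y@.4705 -41.898148
rim 80 (471.741943359375, -32.02867889404297) 32.26913070678711
t0 tab ((471.6108703613281, -40.15142059326172), (24.08168601989746, 12.57341194152832), 12.481942176818848) [ 0.471047   -0.03955334  0.19128183]
pin [ 9.4480032e-01  3.2764670e-01  4.7055283e+02 -3.9171947e+01] 19.126001 0.4342313014339845 0.5080648439671235 y@.4705 -39.190266
rim 128 (470.9129333496094, -39.19706726074219) 35.22764587402344
```

play_rows(
  deltas=[0, 0.0, 0.0, 0.06, 0, 0, 0, -0.05, 0.13, 0, 0.3, 0, -0.1, 0.15, 0.16],
)

```text
time_s: 0.35
ee_pos: [0.1501, 0.4988, 0.3323]
tool_rot: [-3.142, -0.0, 1.434]
contact_force: [0.7, 0.2, 1.5]
opening: 0.0754
```

play_rows(
  deltas=[0.5, 0.028, -0.047, 0, 0.12, 0.5, 0.056, -0.094, 0, 0.24, 0.5, 0.084, -0.141, 0, 0.36, 0.5, 0.112, -0.188, 0, 0.48, 0.5, 0.14, -0.235, 0, 0.6],
)

```text
time_s: 0.77
ee_pos: [0.2541, 0.3217, 0.3313]
tool_rot: [3.142, 0.0, 1.903]
contact_force: [-0.1, 0.2, 0.3]
opening: 0.0429
```

play_rows(
  deltas=[0.5, 0.028, -0.047, 0, 0, 0.5, 0.056, -0.094, 0, 0, 0.5, 0.084, -0.141, 0, 0, 0.5, 0.112, -0.188, 0, 0, 0.5, 0.14, -0.235, 0, 0],
)

```text
time_s: 1.18
ee_pos: [0.3591, 0.1454, 0.3314]
tool_rot: [3.141, -0.0, 1.898]
contact_force: [0.9, 1.2, -0.8]
opening: 0.0427
```

play_rows(
  deltas=[0.5, 0.028, -0.047, 0, 0, 0.5, 0.056, -0.094, 0, 0, 0.5, 0.084, -0.141, 0, 0, 0.5, 0.112, -0.188, 0, 0, 0.5, 0.112, -0.188, 0, 0],
)

```text
time_s: 1.6
ee_pos: [0.446, 0.0007, 0.3302]
tool_rot: [-3.141, 0.002, 1.891]
contact_force: [0.0, -0.8, 0.0]
opening: 0.0425
```

play_rows(
  deltas=[0.5, 0.033, -0.054, 0, 0, 0.5, 0.033, -0.054, 0, 0, 0.5, 0.033, -0.054, 0, 0],
)

```text
time_s: 1.85
ee_pos: [0.4684, -0.0359, 0.3305]
tool_rot: [-3.14, -0.001, 1.895]
contact_force: [0.0, 0.1, -0.0]
opening: 0.0426
```

```bash
python3 - <<'E'
from h import *
s=manip.sense();print(s['ee_pos'],s['tool_rot'],s['q'],s['time_s'])
snap('wrist','w0');z=load('w0');print(z['origin'],z['rotation'],z['fx'],z['cx'],z['cy'])
cv2.imwrite('pics/w0b.png',cv2.resize(cv2.imread('pics/w0.png'),(800,600),interpolation=2))
E
```

```text
[ 0.46835791 -0.03586372  0.33045873] [-3.14023429e+00 -7.53495164e-04  1.89466618e+00] [-2.47504065e-01  9.82897818e-02  1.65053791e-02  1.49056201e+00
 -1.00780350e-04 -5.71374353e-01] 1.85
[ 0.39026574 -0.06146907  0.47309278] [ 2.81567731e+00 -1.47924675e-03  1.89508400e+00] 297.3186396354542 259.44387585802474 188.30994743196462
```

View pics/w0b.png

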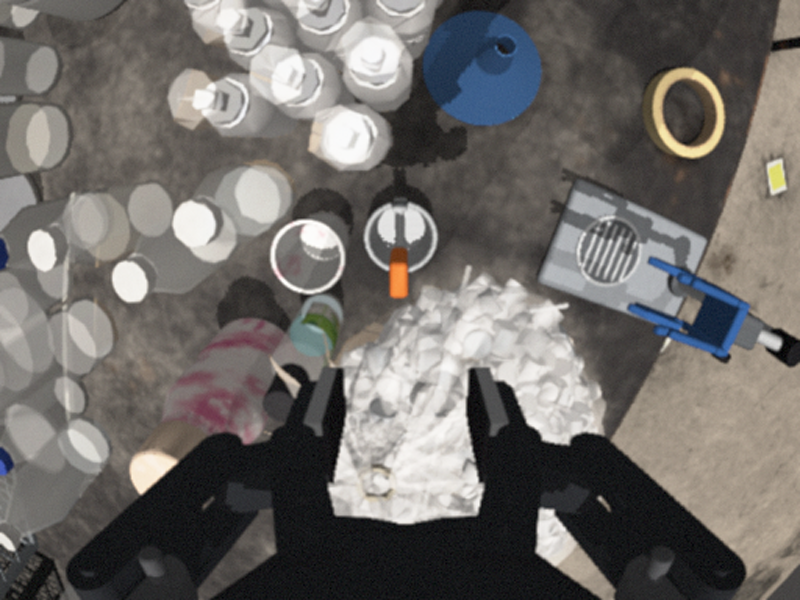

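The wrist view shows the tab at (399,273), nearly straight up in the image, so the yaw is about right. It also shows the cup at (308,255) and the tint at (315,325).

```bash
cat >> h.py <<'E'
def fcloud(z):
    v,u=np.mgrid[:384,:512]; x=(u-z['cx'])/z['fx'];y=(v-z['cy'])/z['fy'];r=np.hypot(x,y)+1e-9;d=z['d']
    k=np.tan(r)/r; p=np.stack([x*k*d,y*k*d,d],-1)
    return p@Ro.from_euler('xyz',z['rotation']).as_matrix().T+z['origin']
E
python3 - <<'E'
from h import *
z=load('w0');C=fcloud(z);h=cv2.cvtColor(z['im'],cv2.COLOR_RGB2HSV);ok=z['d']>0
p=C[ok]
q=p[(p[:,2]>.187)&(p[:,2]<.2)&(abs(p[:,0]-.47)<.03)&(abs(p[:,1]+.04)<.03)]
r=cv2.minAreaRect((q[:,:2]*1000).astype(np.float32));print(len(q),'tab',r,q.mean(0))
q=p[(p[:,2]>.092)&(p[:,2]<.108)&(abs(p[:,0]-.47)<.045)&(abs(p[:,1]+.042)<.03)]
l=cv2.fitLine((q[:,:2]*1000).astype(np.float32),cv2.DIST_HUBER,0,.01,.01).ravel();print('pin',len(q),l,np.degrees(np.arctan2(l[1],l[0])),q[:,0].min(),q[:,0].max())
q=p[(p[:,2]>.05)&(p[:,2]<.06)&(abs(np.hypot(p[:,0]-.47,p[:,1]+.04)-.032)<.006)]
print('rim',len(q)); M=np.c_[2*q[:,:2],np.ones(len(q))];s=np.linalg.lstsq(M,(q[:,:2]**2).sum(1),rcond=None)[0];print(s[:2],np.sqrt(s[2]+s[0]**2+s[1]**2))
H,S=h[...,0],h[...,1]
q=C[ok&(H>100)&(H<125)&(S>120)];q=q[(abs(q[:,0]-.42)<.05)&(abs(q[:,1]-.155)<.06)&(q[:,2]>.18)]
print('hook',np.percentile(q,[1,50,99],axis=0).round(4))
for lo,hi in((.39,.415),(.425,.45)):
  a=q[(q[:,0]>lo)&(q[:,0]<hi)&(q[:,2]>.228)];
  if len(a)>5: l=cv2.fitLine((a[:,:2]*1000).astype(np.float32),cv2.DIST_HUBER,0,.01,.01).ravel();print(len(a),l,np.degrees(np.arctan2(l[1],l[0])),a[:,:2].min(0),a[:,:2].max(0))
E
```

```text
274 tab ((472.78253173828125, -38.54844665527344), (23.91586685180664, 11.090972900390625), 18.596332550048828) [ 0.47222237 -0.03853708  0.19130156]
pin 199 [ 9.3285435e-01  3.6025369e-01  4.5269016e+02 -4.5101330e+01] 21.115778 0.43550252099954 0.5068709433949349
rim 420
[ 0.47213131 -0.03835274] 0.031214991657003827
hook [[0.3996 0.1191 0.1869]
 [0.4247 0.1775 0.2198]
 [0.4409 0.1947 0.2356]]
299 [1.3213921e-02 9.9991268e-01 4.0253198e+02 1.5064342e+02] 89.242874 [0.39903415 0.11810669] [0.41448577 0.19469707]
297 [ 3.7320603e-02 -9.9930334e-01  4.3723969e+02  1.5149829e+02] -87.86118 [0.42516668 0.11813279] [0.44127719 0.19495389]
```

play_rows(
  deltas=[0.5, 0.005, -0.004, -0.05, 0.01, 0.5, 0.005, -0.004, -0.1, 0.01, 0.5, 0.005, -0.004, -0.14, 0.01, 0.5, 0.005, -0.004, -0.17, 0.01, 0.5, 0.005, -0.004, -0.18, 0.01],
)

```text
time_s: 2.32
ee_pos: [0.4683, -0.0352, 0.1931]
tool_rot: [-3.137, -0.004, 1.907]
contact_force: [-0.9, -0.2, -0.9]
opening: 0.043
```

play_rows(
  deltas=[0.5, 0, 0, -0.02, 0, 0.5, 0, 0, -0.04, 0, 0.5, 0, 0, -0.056, 0, 0.5, 0, 0, -0.056, 0],
)

```text
time_s: 2.65
ee_pos: [0.4699, -0.0359, 0.1534]
tool_rot: [-3.139, -0.002, 1.907]
contact_force: [-0.5, -0.4, -1.0]
opening: 0.0427
```

play_rows(
  deltas=[0.5, 0.003, -0.004, 0, 0, 0.65, 0.003, -0.004, 0, 0, 0.75, 0.003, -0.004, 0, 0, 0.85, 0.003, -0.004, 0, 0, 0.9, 0.003, -0.004, 0, 0],
  grip_force=40,
)

```text
time_s: 3.07
ee_pos: [0.4743, -0.0402, 0.1555]
tool_rot: [3.14, 0.001, 1.906]
contact_force: [0.1, 0.1, 3.1]
opening: 0.0113
```

play_rows(
  deltas=[1, 0, 0, 0, 0, 1, 0, 0, 0, 0, 1, 0, 0, 0, 0, 1, 0, 0, 0, 0],
)

```text
time_s: 3.4
ee_pos: [0.4744, -0.0403, 0.1555]
tool_rot: [3.14, 0.001, 1.906]
contact_force: [0.5, 1.5, 5.0]
opening: 0.0111
```

play_rows(
  deltas=[1, 0, 0, 0.01, 0, 1, 0, 0, 0.04, 0, 1, 0, 0, 0.08, 0, 1, 0, 0, 0.12, 0, 1, 0, 0, 0.16, 0],
)

```text
time_s: 3.82
ee_pos: [0.4727, -0.0401, 0.2754]
tool_rot: [-3.14, -0.001, 1.906]
contact_force: [1.5, 0.6, -2.1]
opening: 0.0116
```

play_rows(
  deltas=[1, -0.015, 0.01, 0.03, -0.09, 1, -0.035, 0.03, 0.06, -0.18, 1, -0.055, 0.055, 0.06, -0.27, 1, -0.073, 0.08, 0.06, -0.36, 1, -0.073, 0.095, 0.06, -0.42],
)

```text
time_s: 4.23
ee_pos: [0.4161, 0.0323, 0.3203]
tool_rot: [-3.14, -0.0, 1.573]
contact_force: [-0.3, -0.6, -2.9]
opening: 0.0116
```

play_rows(
  deltas=[1, 0, 0, 0, 0, 1, 0, 0, 0, 0, 1, 0, 0, 0, 0],
)

```text
time_s: 4.48
ee_pos: [0.4189, 0.0307, 0.3193]
tool_rot: [-3.141, 0.0, 1.577]
contact_force: [0.5, -0.2, -3.1]
opening: 0.0117
```

```bash
python3 - <<'E'
from h import *
s=manip.sense();print(s['ee_pos'],s['tool_rot'],s['contact_force'],s['opening'])
snap('scene','s1');snap('top','t1')
a=cv2.imread('pics/s1.png')[130:300,90:300];cv2.imwrite('pics/s1b.png',cv2.resize(a,(741,600),interpolation=2))
H=[]
for f in('s1','t1'):
    z=load(f);C=cloud(z);p=C[z['d']>0];ok=z['d']>0
    h=cv2.cvtColor(z['im'],cv2.COLOR_RGB2HSV)
    e=s['ee_pos']
    for lo,hi in((-.175,-.12),(-.115,-.105),(-.075,-.05),(-.05,-.04),(-.04,-.02)):
        q=p[(np.hypot(p[:,0]-e[0],p[:,1]-e[1])<.05)&(p[:,2]>e[2]+lo)&(p[:,2]<e[2]+hi)]
        if len(q)>5: print(f,lo,len(q),np.percentile(q,[2,50,98],axis=0).round(4).tolist(), cv2.minAreaRect((q[:,:2]*1000).astype(np.float32)))
E
```

```text
[0.41891194 0.03067604 0.31931116] [-3.14102429e+00  3.23579868e-04  1.57701130e+00] [ 0.53534272 -0.22622407 -3.07544347] 0.011716711279655831
s1 -0.175 490 [[0.387, 0.0015, 0.1651], [0.4124, 0.028, 0.1831], [0.4434, 0.054, 0.1984]] ((416.2457275390625, 26.35523223876953), (59.15915298461914, 52.25017547607422), 12.734074592590332)
s1 -0.115 185 [[0.3808, -0.0002, 0.2046], [0.4161, 0.0253, 0.2096], [0.4455, 0.0564, 0.2138]] ((415.4623718261719, 30.568336486816406), (61.95792770385742, 58.14134979248047), 41.85261154174805)
s1 -0.075 217 [[0.3783, 0.024, 0.2452], [0.4139, 0.0282, 0.2651], [0.4534, 0.0354, 0.2691]] ((416.2005920410156, 29.788524627685547), (78.90391540527344, 13.139103889465332), 1.3415396213531494)
s1 -0.05 37 [[0.3787, 0.0249, 0.2693], [0.4132, 0.0291, 0.2705], [0.4543, 0.0337, 0.2782]] ((416.7225341796875, 30.901355743408203), (76.7588882446289, 10.787189483642578), 2.7442774772644043)
s1 -0.04 37 [[0.4124, 0.0262, 0.2801], [0.4149, 0.028, 0.2889], [0.4192, 0.0322, 0.2978]] ((415.3102722167969, 28.42005729675293), (3.5932726860046387, 7.973408222198486), 46.4626350402832)
```

View pics/s1b.png

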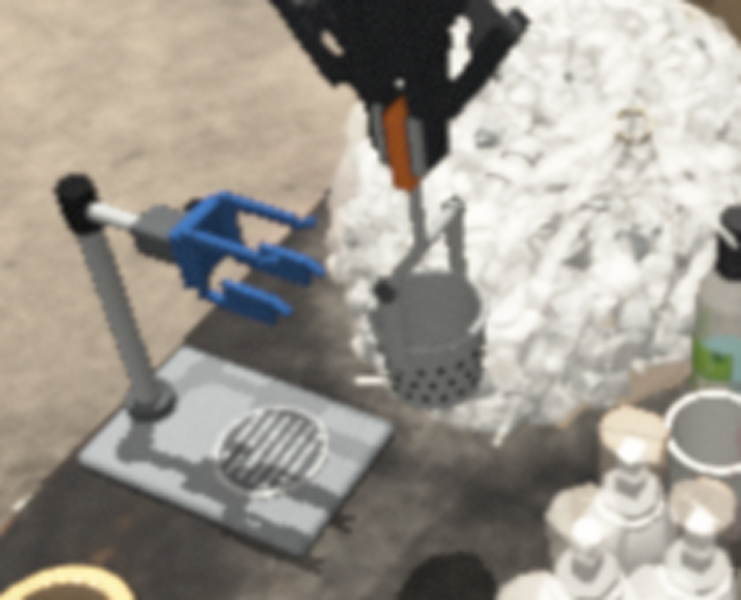

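The scene view shows the strainer held upright, with its pin at (420,240) square to the hook and in front of its open side. I'll go down to slot height and approach.

play_rows(
  deltas=[1, 0.002, 0, -0.025, 0, 1, 0.003, 0, -0.05, 0, 1, 0.003, 0, -0.069, 0, 1, 0.003, 0.03, -0.069, 0, 1, 0.003, 0.06, -0.069, 0],
)

```text
time_s: 5.0
ee_pos: [0.4208, 0.0752, 0.2663]
tool_rot: [-3.139, 0.0, 1.572]
contact_force: [-0.1, 0.6, -1.8]
opening: 0.0113
```

play_rows(
  deltas=[1, 0, 0, 0, 0, 1, 0, 0, 0, 0, 1, 0, 0, 0, 0],
)

```text
time_s: 5.25
ee_pos: [0.4214, 0.0755, 0.2676]
tool_rot: [-3.141, 0.0, 1.576]
contact_force: [0.3, 0.3, -1.9]
opening: 0.0114
```

```bash
python3 - <<'E'
from h import *
s=manip.sense();print(s['ee_pos'],s['tool_rot'],s['contact_force'],s['torque'])
snap('scene','s2')
a=cv2.imread('pics/s2.png')[130:300,90:300];cv2.imwrite('pics/s2b.png',cv2.resize(a,(741,600),interpolation=2))
z=load('s2');C=cloud(z);p=C[z['d']>0];e=s['ee_pos']
q=p[(abs(p[:,1]-e[1])<.012)&(abs(p[:,0]-e[0])<.05)&(p[:,2]>e[2]-.065)&(p[:,2]<e[2]-.043)]
print(np.percentile(q,[2,50,98],axis=0).round(4))
E
```

```text
[0.42137093 0.07545231 0.26761241] [-3.14125728e+00  4.23763088e-04  1.57598206e+00] [ 0.32748495  0.32863234 -1.85877373] [0.01070015 0.022951   0.01728268]
[[0.3808 0.0686 0.2043]
 [0.4153 0.0727 0.2148]
 [0.4563 0.0789 0.2228]]
```

View pics/s2b.png

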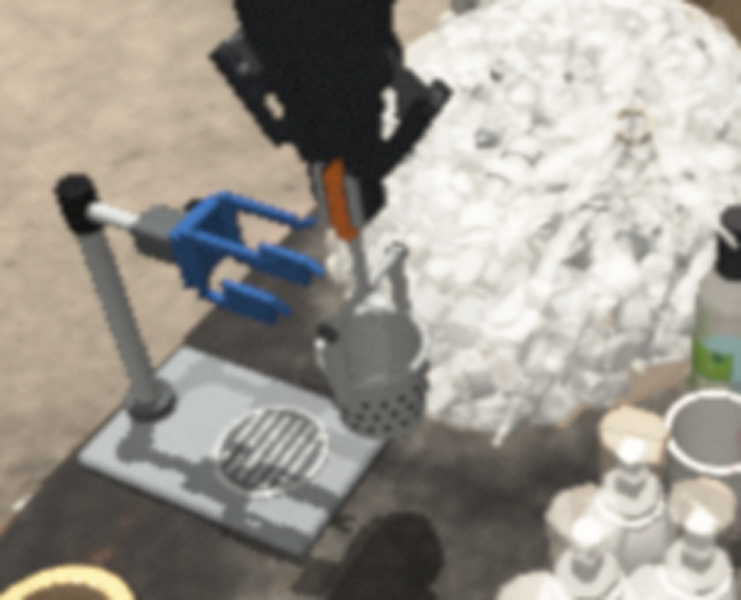

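play_rows(
  deltas=[1, 0, 0.015, 0, 0, 1, 0, 0.03, 0, 0, 1, 0, 0.045, 0, 0, 1, 0, 0.06, 0, 0, 1, 0, 0.07, 0, 0],
)

```text
time_s: 5.72
ee_pos: [0.4214, 0.1284, 0.2678]
tool_rot: [3.141, -0.0, 1.575]
contact_force: [0.2, 0.4, -2.6]
opening: 0.0116
```

play_rows(
  deltas=[1, 0, 0.005, 0, 0, 1, 0, 0.01, 0, 0, 1, 0, 0.015, 0, 0, 1, 0, 0.02, 0, 0, 1, 0, 0.02, 0, 0],
)

```text
time_s: 6.13
ee_pos: [0.4212, 0.1438, 0.2678]
tool_rot: [3.142, -0.0, 1.576]
contact_force: [-0.7, -0.6, -1.2]
opening: 0.0116
```

```bash
python3 - <<'E'
from h import *
s=manip.sense();print(s['ee_pos'],s['tool_rot'],s['contact_force'],s['torque'])
snap('scene','s3')
a=cv2.imread('pics/s3.png')[150:270,110:260];cv2.imwrite('pics/s3b.png',cv2.resize(a,(750,600),interpolation=2))
E
```

```text
[0.4212052  0.14378801 0.26776045] [ 3.14153855e+00 -2.62475887e-04  1.57611586e+00] [-0.72780508 -0.56532757 -1.20674244] [-0.01724925  0.00290665 -0.03958641]
```

View pics/s3b.png

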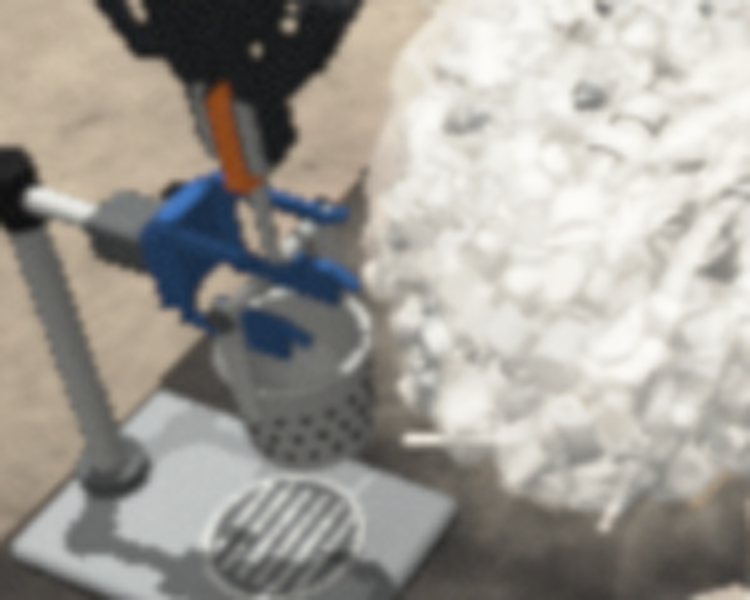

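The pin has entered both slots (near end at (225,312)), with no contact forces. I'll creep forward and watch the force.

play_rows(
  deltas=[1, 0, 0.0025, 0, 0, 1, 0, 0.005, 0, 0, 1, 0, 0.0075, 0, 0, 1, 0, 0.01, 0, 0, 1, 0, 0.0125, 0, 0],
)

```text
time_s: 6.6
ee_pos: [0.4212, 0.1531, 0.2678]
tool_rot: [3.142, -0.0, 1.576]
contact_force: [-0.5, 0.4, -2.4]
opening: 0.0115
```

play_rows(
  deltas=[1, 0, 0.0025, 0, 0, 1, 0, 0.005, 0, 0, 1, 0, 0.0075, 0, 0, 1, 0, 0.01, 0, 0, 1, 0, 0.0125, 0, 0],
)

```text
time_s: 7.02
ee_pos: [0.4211, 0.1625, 0.2677]
tool_rot: [-3.142, -0.0, 1.576]
contact_force: [0.3, -0.2, -2.7]
opening: 0.0117
```

play_rows(
  deltas=[1, 0, 0.002, 0, 0, 1, 0, 0.004, 0, 0, 1, 0, 0.006, 0, 0],
)

```text
time_s: 7.27
ee_pos: [0.4211, 0.1669, 0.2677]
tool_rot: [-3.142, -0.0, 1.576]
contact_force: [0.3, -0.1, -2.6]
opening: 0.0118
```

play_rows(
  deltas=[1, 0, 0.002, 0, 0, 1, 0, 0.003, 0, 0],
)

```text
time_s: 7.43
ee_pos: [0.4211, 0.1692, 0.2677]
tool_rot: [-3.142, -0.0, 1.576]
contact_force: [0.3, -0.2, -1.0]
opening: 0.0116
```

play_rows(
  deltas=[1, 0, 0.0015, 0, 0, 1, 0, 0.003, 0, 0],
)

```text
time_s: 7.6
ee_pos: [0.4212, 0.1713, 0.2678]
tool_rot: [3.142, -0.0, 1.576]
contact_force: [-0.3, -0.4, -1.9]
opening: 0.0113
```

play_rows(
  deltas=[1, 0, 0.0015, 0, 0, 1, 0, 0.003, 0, 0],
)

```text
time_s: 7.77
ee_pos: [0.4211, 0.1729, 0.2677]
tool_rot: [3.142, 0.002, 1.576]
contact_force: [0.2, -4.2, -1.5]
opening: 0.0117
```

play_rows(
  deltas=[1, 0, 0.0015, 0, 0, 1, 0, 0.002, 0, 0],
)

```text
time_s: 7.93
ee_pos: [0.4211, 0.1733, 0.2678]
tool_rot: [3.141, 0.005, 1.575]
contact_force: [-0.2, -7.5, -1.2]
opening: 0.0115
```

play_rows(
  deltas=[1, 0, 0.001, 0, 0, 1, 0, 0.002, 0, 0],
)

```text
time_s: 8.1
ee_pos: [0.4211, 0.1738, 0.2678]
tool_rot: [3.141, 0.007, 1.575]
contact_force: [0.3, -11.5, -0.4]
opening: 0.0114
```

Contact with the closed end came at y ≈ 0.172, with the force rising to −11 N. I'll ease back until the force clears and use that point as the reference.

play_rows(
  deltas=[1, 0, -0.002, 0, 0, 1, 0, -0.004, 0, 0, 1, 0, -0.004, 0, 0],
)

```text
time_s: 8.35
ee_pos: [0.4212, 0.1728, 0.2677]
tool_rot: [-3.142, 0.001, 1.575]
contact_force: [-0.3, -4.6, -1.3]
opening: 0.0112
```

play_rows(
  deltas=[1, 0, -0.001, 0, 0, 1, 0, -0.001, 0, 0],
)

```text
time_s: 8.52
ee_pos: [0.4212, 0.1726, 0.2678]
tool_rot: [3.142, 0.0, 1.576]
contact_force: [0.1, -3.7, -2.2]
opening: 0.0115
```

play_rows(
  deltas=[1, 0, -0.0015, 0, 0, 1, 0, -0.003, 0, 0, 1, 0, -0.003, 0, 0],
)

```text
time_s: 8.77
ee_pos: [0.4212, 0.1709, 0.2678]
tool_rot: [3.142, -0.001, 1.576]
contact_force: [-0.8, -0.6, -2.9]
opening: 0.0115
```

play_rows(
  deltas=[1, 0, -0.0007, -0.004, 0, 1, 0, -0.0007, -0.008, 0, 1, 0, -0.0007, -0.012, 0, 1, 0, -0.0007, -0.014, 0],
)

```text
time_s: 9.1
ee_pos: [0.4209, 0.17, 0.2566]
tool_rot: [-3.141, -0.0, 1.576]
contact_force: [-0.6, 0.1, -2.2]
opening: 0.0114
```

play_rows(
  deltas=[1, 0, 0, -0.003, 0, 1, 0, 0, -0.006, 0, 1, 0, 0, -0.007, 0],
)

```text
time_s: 9.35
ee_pos: [0.421, 0.17, 0.2515]
tool_rot: [-3.141, -0.0, 1.576]
contact_force: [-0.6, -0.3, -1.7]
opening: 0.0116
```

In the pocket with no contact; I'll go on slowly to the floor.

play_rows(
  deltas=[1, 0, 0, -0.002, 0, 1, 0, 0, -0.004, 0, 1, 0, 0, -0.005, 0],
)

```text
time_s: 9.6
ee_pos: [0.4211, 0.17, 0.2481]
tool_rot: [-3.142, -0.0, 1.576]
contact_force: [-0.4, -1.0, -2.8]
opening: 0.0116
```

play_rows(
  deltas=[1, 0, 0, -0.0013, 0, 1, 0, 0, -0.002, 0],
)

```text
time_s: 9.77
ee_pos: [0.4211, 0.17, 0.2466]
tool_rot: [-3.142, -0.0, 1.576]
contact_force: [-0.6, -0.5, -2.0]
opening: 0.0117
```

play_rows(
  deltas=[1, 0, 0, -0.001, 0, 1, 0, 0, -0.0015, 0],
)

```text
time_s: 9.93
ee_pos: [0.4212, 0.17, 0.2456]
tool_rot: [3.142, -0.0, 1.576]
contact_force: [-0.1, -0.5, -1.7]
opening: 0.0116
```

play_rows(
  deltas=[1, 0, 0, -0.001, 0, 1, 0, 0, -0.001, 0],
)

```text
time_s: 10.1
ee_pos: [0.4212, 0.17, 0.2453]
tool_rot: [3.141, -0.0, 1.576]
contact_force: [-0.8, -0.1, 1.7]
opening: 0.0116
```

The floor is felt where expected (TCP z 0.2454, and the force changed from −2 to +1.7 N). I'll let go gently.

play_rows(
  deltas=[0.84, 0, 0, 0, 0, 0.82, 0, 0, 0, 0, 0.8, 0, 0, 0, 0, 0.76, 0, 0, 0, 0, 0.72, 0, 0, 0, 0],
  grip_force=20,
)

```text
time_s: 10.52
ee_pos: [0.4212, 0.17, 0.2449]
tool_rot: [3.141, -0.0, 1.576]
contact_force: [-0.5, 0.8, -1.2]
opening: 0.0235
```

```bash
python3 - <<'E'
from h import *
s=manip.sense();print(s['ee_pos'],s['contact_force'],s['opening'])
snap('scene','s4')
a=cv2.imread('pics/s4.png')[150:270,110:260];cv2.imwrite('pics/s4b.png',cv2.resize(a,(750,600),interpolation=2))
E
```

```text
[0.42124754 0.170021   0.24490348] [-0.47167389  0.77958572 -1.17080474] 0.02353787440100796
```

View pics/s4b.png

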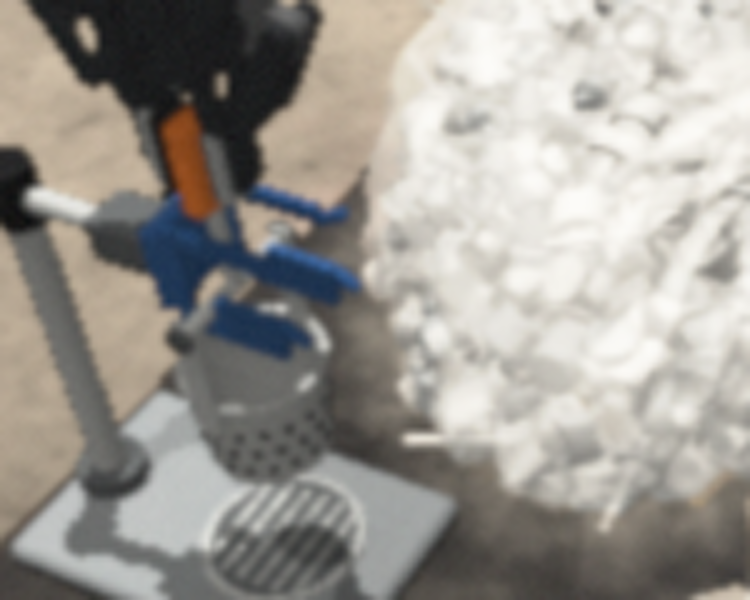

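The pin is down in the throat, the fingers are open on both sides and the strainer is upright. I'll open further and lift straight away.

play_rows(
  deltas=[0.66, 0, 0, 0, 0, 0.6, 0, 0, 0, 0, 0.55, 0, 0, 0, 0, 0.5, 0, 0, 0, 0, 0.5, 0, 0, 0, 0],
)

```text
time_s: 10.98
ee_pos: [0.4211, 0.17, 0.2449]
tool_rot: [-3.142, -0.0, 1.576]
contact_force: [-0.0, -0.2, -0.8]
opening: 0.0425
```

play_rows(
  deltas=[0.5, 0, 0, 0.01, 0, 0.5, 0, 0, 0.03, 0, 0.5, 0, 0, 0.06, 0, 0.5, 0, 0, 0.1, 0, 0.5, 0, 0, 0.14, 0],
)

```text
time_s: 11.4
ee_pos: [0.4206, 0.1699, 0.3512]
tool_rot: [-3.141, 0.0, 1.576]
contact_force: [1.0, -0.3, 0.3]
opening: 0.0429
```

play_rows(
  deltas=[0.5, 0, 0, 0.03, 0, 0.5, 0, 0, 0.04, 0, 0.5, 0, 0, 0.04, 0, 0.5, 0, 0, 0.04, 0, 0.5, 0, 0, 0.04, 0],
)

```text
time_s: 11.82
ee_pos: [0.4207, 0.1699, 0.3784]
tool_rot: [-3.139, 0.0, 1.576]
contact_force: [0.2, 0.4, -0.4]
opening: 0.0424
```

```bash
python3 - <<'E'
from h import *
for i in range(2):
    snap('scene',f's5{i}')
    z=load(f's5{i}');C=cloud(z);h=cv2.cvtColor(z['im'],cv2.COLOR_RGB2HSV);m=(h[...,0]<14)&(h[...,1]>170)&(h[...,2]>90)&(z['d']>0)&(abs(C[...,0]-.42)<.05)&(abs(C[...,1]-.17)<.05)
    q=C[m]; print(len(q),np.percentile(q,[2,50,98],axis=0).round(4).tolist())
    p=C[z['d']>0]; 
    for lo,hi in ((.09,.14),(.14,.15),(.235,.265),(.265,.285)):
        r=p[(p[:,2]>lo)&(p[:,2]<hi)&(np.hypot(p[:,0]-.42,p[:,1]-.17)<.04)]; print(lo,len(r),r.mean(0).round(4))
snap('top','t5')
print(manip.sense()['ee_pos'],manip.sense()['time_s'])
a=cv2.imread('pics/s50.png')[130:290,90:400];cv2.imwrite('pics/s5b.png',cv2.resize(a,(800,413),interpolation=2))
# bystander check
a=load('s0');b=load('s51')
for n,(u0,u1,v0,v1) in dict(cup=(275,312,238,275),tint=(284,308,188,240),bottle=(308,356,155,245)).items():
    d=np.abs(a['im'][v0:v1,u0:u1].astype(int)-b['im'][v0:v1,u0:u1]).mean(); print(n,d)
E
```

```text
162 [[0.4066, 0.1622, 0.2409], [0.4123, 0.1642, 0.263], [0.4244, 0.1709, 0.2818]]
0.09 557 [0.4148 0.1651 0.1157]
0.14 136 [0.4152 0.1599 0.1455]
0.235 131 [0.4157 0.1651 0.2508]
0.265 117 [0.4165 0.1662 0.2756]
162 [[0.4066, 0.1622, 0.2413], [0.4123, 0.164, 0.2626], [0.4248, 0.17, 0.2812]]
0.09 554 [0.4148 0.1652 0.1158]
0.14 137 [0.4153 0.1595 0.1455]
0.235 128 [0.4149 0.1649 0.251 ]
0.265 118 [0.4165 0.1661 0.2756]
[0.42058226 0.16987724 0.378494  ] 11.9667
cup 7.4884343803262725
tint 6.8039529914529915
bottle 6.47337962962963
```

View pics/s5b.png

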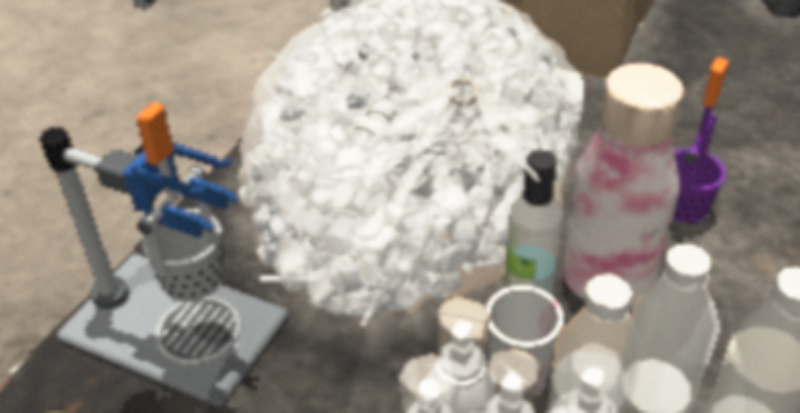

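```bash
python3 -c "
from bench import manip
print(manip.finish_job())"
```

```text
the job is handed in; nothing more can be done
None
```

The strainer is hanging on the blue hook and the job is handed in, after about 12 s on the robot's clock.

- **Sliding in:** I gripped the orange tab, turned the cross pin square to the hook, and brought it in through the open side at slot height. I slid it along until I felt the closed end at y ≈ 0.172 m, where the contact force reached about 11 N at most. I then eased back about 2 mm.
- **Letting down:** I lowered it in small steps until I felt the throat floor, at the height expected, then let go gently and lifted the gripper straight up.
- **Last checks:** The tab top measured 0.282 m, which is the height it should have when hung home. Two pictures taken 0.05 s apart agreed to within 1 mm, so it is hanging upright and still. The gripper is about 95 mm above it, touching nothing.
- **Bystanders:** The cup, tint and bottle look to be in their places in the last picture. The before-and-after pixel comparison showed a small, even difference on all three (6.5–7.5 of 255), which I took as image noise. I did not re-measure their positions.

No check failed. The depth-camera heights of the hook read 2 to 3 mm low, about the calibration tolerance.

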